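# Free the low pick box and put it away in its rack

### The job

In the steel tray, nudge boxes aside to make finger room on both sides of the low bamboo box, sliding the tall boxes without lifting or tipping them. Set the low box in the middle of the black rubber mat and let go, then take it again by its short ends and set it down flat in the rack's bay, fully between the cheeks. Never let it drop, leave the tall boxes standing in the tray, and do not shift the glasses and bar tools.

Things in the scene. Friction and masses are not known exactly. Their poses are not given: they have to be found in the camera images.
- low_box: low closed bamboo box, 64 x 50 x 20 mm (its x, y, z), about 0.12 kg, solid, with plain faces; origin at the centre of its underside, z up. It starts on the tray floor in one of the three places of the row (middle or either end), its x axis across the row
- tall_box_a: tall closed bamboo box, 64 x 50 x 46 mm (x, y, z), about 0.22 kg, same wood as the low box, in the same row; origin at the centre of its underside. It slides when pushed low down; pushed just above the low box's lid (23 mm above the tray floor) it slides too, pushed near its top it may tip
- tall_box_b: a second tall box, the same as tall_box_a
- tray: fixed open steel tray, outside 76 x 236 x 25 mm (x, y, z), walls and floor 3 mm thick; origin at the centre of its underside. The boxes start in a row along its y axis, 51 mm centre to centre (1 mm gaps), in the middle, with 39 mm free at each end of the row. The long walls stand 3 mm from the boxes' short ends, 2 mm higher than the low box, so there it can be gripped only across its 50 mm width
- mat: fixed square black rubber mat, 130 x 130 mm, 6 mm thick; origin at the centre of its underside, its top 6 mm above that. It may be left or right of the rack
- rack: fixed bamboo rack: a base board 174 mm long (x, round ends), 90 mm wide (y), 12 mm thick; on it two upright cheeks along x, each 80 mm long, 10 mm thick, 24 mm high above the base, 56 mm apart. Origin at the centre of its underside
- bay (a point): the bay of the rack: point on the base board's top midway between the cheeks; x runs along the cheeks, y across, z up. Open at both ends (+x and -x). The low box fits only lengthwise, with 3 mm free on each side; its lid then lies 4 mm below the cheeks' tops, so it cannot be lowered in with fingers on its long sides
- jigger: steel double-cone jigger (measuring cup), 70 mm high, 42 mm across, standing near the robot; origin at the centre of its underside; a bystander, leave it alone
- muddler: wooden muddler (round rod), 180 mm long along its y axis, 28 mm thick, lying near the robot; origin under its middle; a bystander, leave it alone
- coupe_a: stemmed coupe glass with a blue foot, 133 mm high, 96 mm across, at the left side; origin at the centre of its underside; a bystander, leave it alone
- coupe_b: another such coupe glass, at the left side; origin at the centre of its underside; a bystander, leave it alone
- coupe_c: another such coupe glass, at the right side; origin at the centre of its underside; a bystander, leave it alone
- shaker: steel cocktail shaker, 196 mm high, 84 mm across, standing at the right side; origin at the centre of its underside; a bystander, leave it alone
- strainer: flat steel bar strainer, 80 mm disc with a flat handle reaching 125 mm from the disc's centre towards its -y, about 9 mm thick, lying at the far side; origin at the centre of its underside; a bystander, leave it alone
There are look-alikes about, which are no part of the job. Several things have the shape of the mat; the one meant has the colours described above.

How it is judged:
On the way, in this order (a step that is already met when the one before it is completed fails the run):
1. with the low box still on the tray floor, both tall boxes are at least 10 mm clear of it (z of low_box in the frame of tray below 0.008 m and distance between low_box and tall_box_a above 0.06 m and distance between low_box and tall_box_b above 0.06 m), for 0.1 s.
2. the low box stands on the rubber mat, within 35 mm of its middle, let go (horizontal distance between low_box and mat below 0.035 m and z of low_box in the frame of mat below 0.01 m and angle between low_box's own z axis and vertical below 0.08 rad and linear speed of low_box below 0.03 m/s and contact force between low_box and the fingers below 0.1 N), for 0.2 s.
3. the low box lies in the bay of the rack, let go (x of low_box in the frame of bay between -0.011 and 0.011 m and y of low_box in the frame of bay between -0.006 and 0.006 m and z of low_box in the frame of bay between -0.004 and 0.004 m and angle between the x axis of low_box and the x axis of bay, either way round below 0.13 rad and angle between low_box's own z axis and vertical below 0.08 rad and contact force between low_box and the fingers below 0.1 N), for 0.2 s.
At the end, for the whole second after the job is handed in: The low box is released, at rest, flat on the rack base between the cheeks: centre within 11 mm of the bay point along the cheeks, 6 mm across, 4 mm in height, lengthwise within 0.13 rad. Both tall boxes stand upright (0.08 rad) on the tray floor, at rest (all of step 3 and z of each of tall_box_a, tall_box_b in the frame of tray below 0.009 m and x of tall_box_a in the frame of tray between -0.02 and 0.02 m and y of tall_box_a in the frame of tray between -0.11 and 0.11 m and angle between each of tall_box_a, tall_box_b's own z axis and vertical below 0.08 rad and x of tall_box_b in the frame of tray between -0.02 and 0.02 m and y of tall_box_b in the frame of tray between -0.11 and 0.11 m and linear speed of each of low_box, tall_box_a, tall_box_b below 0.02 m/s); the robot touches nothing.
It fails at once if a tall box is lifted more than 12 mm off the tray floor or tipped by more than 0.35 rad (z of any of tall_box_a, tall_box_b in the frame of tray above 0.015 m or angle between any of tall_box_a, tall_box_b's own z axis and vertical above 0.35 rad).
It fails at once if the low box falls or is thrown: faster than 0.45 m/s while not touched by the fingers (a drop of about 10 mm) (linear speed of low_box above 0.45 m/s and contact force between low_box and the fingers below 0.1 N).
It fails at once if a glass or bar tool is moved by more than 30 mm or a standing one tipped (distance of any of jigger, muddler, coupe_a, coupe_b, coupe_c, shaker, strainer from where it was at the start of the episode above 0.03 m or angle between any of jigger, coupe_a, coupe_b, coupe_c, shaker's own z axis and vertical above 0.4 rad).
It also fails if it takes over 66 s, if anything falls off the work surface, if the arm or the gripper's body presses on something with over 40 N, if the wrist force passes 120 N, or if a joint passes its speed limit or range.

### The arm

A 6-joint arm with a two-finger parallel gripper is mounted at the origin on the work surface. World frame = base frame: x ahead of the robot, y to its left, z up, the work surface at z = 0. Lengths are in m, angles in rad, forces in N, time in s.
With the tool pointing down it reaches from about 0.425 to 0.95 m from the base axis. Payload 3.5 kg.
Tool frame: the origin (TCP) lies between the finger pads; the fingertips stand 17 mm ahead of it and the grasp point (between the pads) lies 2 mm behind it; z points along the fingers, y is the direction in which the jaws open and shut (so a half turn about z gives the same grasp; the last joint's range is limited). The gripper opens to 85 mm and grips with 20 to 120 N. Pads are 22 mm wide; open, the fingers measure 114 mm over their backs; the gripper's body (76 mm by 85 mm) begins 54 mm behind the grasp point. The pads swing forward as they close: fully open they stand 13 mm farther back than shut.
Start: joints at [-1.337, 0.286, 1.577, -0, 1.279, -0.15], TCP at [0.253, -0.626, 0.248] pointing down, gripper open.
Joint ranges: [-2.77, 2.77], [-0.9, 2.22], [0.21, 2.48], [-1.53, 4.67], [0.24, 2.81], [-2.84, 2.84]. Speed limits (rad/s): [2.79, 2.79, 3.14, 3.14, 3.14, 3.14].

### API

Orientations are given as a rotation vector (axis times angle).
In Python, from workcell import readout, cams, finish_job gives the robot as it stands. The module is installed in compiled form; this text tells all that it offers.
- The arm moves only by the tool move_arm, never from a script. Its arguments are lists of equal length, an entry for each row: "grip": the opening, from 0 (shut) to 1 (fully open); "dp": the shift along the world's x, y, z in units of 0.12 m (1.0 is 0.12 m), a list of three; "twist": the turn about the world's z in units of 60 degrees (1.0 is 60 degrees). In form: {"grip": [grip, ...], "dp": [[dx, dy, dz], ...], "twist": [twist, ...]}. A call has 1 to 12 rows; each row is the pose to reach, as a shift and turn from the pose measured when the call began; what a row does not reach only later rows make up. A row lasts 1/12 s, in which the tool goes at most 41.7 mm and 7.16 degrees, less where a joint would pass 70% of its speed; a pose out of reach is approached as far as the arm can. A call with a number of a shift or a turn outside -1 to 1 is refused whole. A call with a gripper value outside its range is refused whole. The fingers move at their own pace and stop on an object; the grip force is fixed at half the most. Time passes only in rows, so rows that repeat a pose let the fingers close. It gives the time, the measured TCP pose, the force and the opening at its end, in the units of the state.
- readout.get_state(): the state, without advancing time (a new reading comes with each control period).
- cams.capture(name): name is "scene" or "top" or "wrist"; returns the picture (480x640x3 uint8, red, green, blue); there is no depth.
- cams.camera_params(name): a dict with "fovy" (degrees; the focal length in pixels is half the picture's height over the tangent of half this angle, whatever the lens; pixels are square), "cx", "cy" (the principal point, pixels), "view" (4x4, takes a point from world to camera coordinates). Camera axes: x right, y up, looking along -z (the intrinsics and any distortion apply to the point x, -y, -z); pixel columns grow to the right and rows downward; lengths in m; the calibration is good to about 2 mm. A picture is of the moment at which its call begins: read the wrist's pose just before it. camera_params takes no time and is no camera call; for the wrist camera it gives the pose at the moment of the call.
- finish_job(): hands the job in, once; it reports no verdict.
The state is a dict: "time": time; "qpos": joint angles; "joint_vel": joint speeds; "effort": joint torques, N m; "tool_pos": TCP position; "eef_rot": TCP orientation; "wrist_force": force on the tool from outside, world axes, zero at the start; "ft_torque": the same for the moment, N m; "finger_gap": finger opening in m.
Only numpy, scipy, OpenCV 4.12 (cv2) and the standard library are available. Lean on these libraries where they do the work, as an engineer would, in place of code of your own. Each camera call takes 0.05 s, during which the arm holds its last target.

## Working session

There is one attempt and no reset: what is moved stays moved. The work goes in short steps, Python scripts to look and compute and a tool call to move; the robot and the scene stay as the last step left them, time stands still between calls to the robot, and variables do not carry over. Pictures are saved under pics/ and viewed, and the job is handed in when it is done.

Besides the shell and the picture viewer there is one more tool, called after "Call:" as a command line: name --pt "numbers of a row" for each row, then --argument value for the rest. move_arm: Moves the arm, as the interface text tells. Its arguments: {"type":"object","properties":{"grip":{"type":"array"},"dp":{"type":"array"},"twist":{"type":"array"}},"required":["grip","dp","twist"]}

```bash
mkdir -p pics; cat > h.py <<'E'
import numpy as np, cv2
from workcell import readout,cams,finish_job
def shot(n,f):
    p=cams.camera_params(n); im=cams.capture(n); cv2.imwrite('pics/'+f,cv2.cvtColor(im,cv2.COLOR_RGB2BGR)); np.save('pics/'+f+'.npy',np.array([p],dtype=object),allow_pickle=True); return im,p
E
python3 - <<'E'
from h import *
s=readout.get_state(); print(s)
for n in('scene','top','wrist'):
    im,p=shot(n,n+'0.png'); print(n,p)
E
```

```text
{'time': 0.0, 'qpos': array([-1.33696811e+00,  2.87194751e-01,  1.57816465e+00,  1.56913773e-05,
        1.27859472e+00, -1.49991903e-01]), 'joint_vel': array([ 1.54822878e-03,  2.15469887e-04, -1.04290310e-03,  1.50237896e-05,
        5.19116504e-04,  7.90128195e-04]), 'effort': array([ 9.83092141e-04, -4.05975330e+01, -2.92627591e+01, -6.82951236e-05,
        5.71083860e-03, -1.37442633e-06]), 'tool_pos': array([ 0.25265687, -0.62527264,  0.24693442]), 'eef_rot': array([-3.08160305e+00, -5.98752143e-01,  1.31772100e-04]), 'wrist_force': array([ 0.24454888, -0.63318134,  0.28345476]), 'ft_torque': array([0.04284801, 0.07693807, 0.06407743]), 'finger_gap': 0.08544664808131971}
scene {'fovy': 48.2353992268453, 'cx': 315.1259814438359, 'cy': 234.74669076998256, 'view': array([[-0.82924381,  0.55842687, -0.02267457,  0.42862604],
       [-0.34920232, -0.48602273,  0.80114896,  0.14074224],
       [ 0.43636274,  0.67226583,  0.5980353 , -1.61200041],
       [ 0.        ,  0.        ,  0.        ,  1.        ]])}
top {'fovy': 52.72686041317559, 'cx': 322.65496631962526, 'cy': 237.79868521846709, 'view': array([[-0.02320528, -0.99970858, -0.00665419,  0.02738619],
       [ 0.98526389, -0.0239972 ,  0.16934933, -0.52492126],
       [-0.16945966, -0.00262633,  0.98553362, -1.3711164 ],
       [ 0.        ,  0.        ,  0.        ,  1.        ]])}
wrist {'fovy': 58.22431636944817, 'cx': 315.54120418049234, 'cy': 236.26075723877867, 'view': array([[ 0.37339884, -0.92766636, -0.00290446, -0.67375641],
       [ 0.88868186,  0.35860167, -0.28574358,  0.03804187],
       [ 0.26611625,  0.10411518,  0.95830171, -0.38079144],
       [ 0.        ,  0.        ,  0.        ,  1.        ]])}
```

View pics/top0.png

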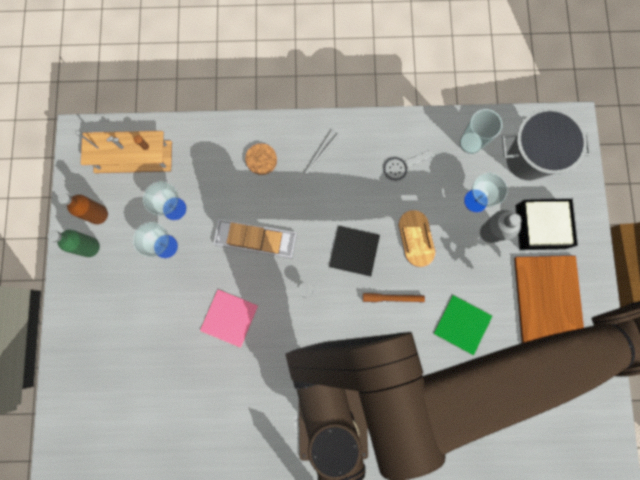

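View pics/scene0.png

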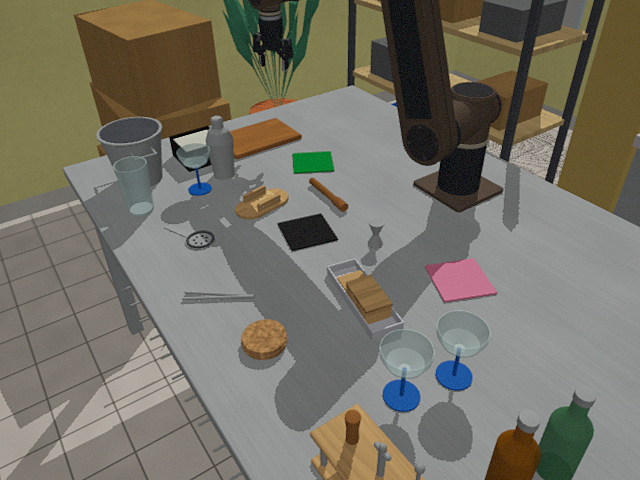

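View pics/wrist0.png

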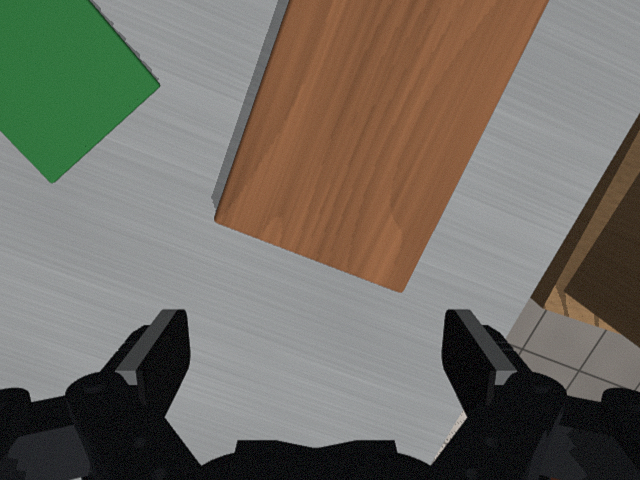

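Mat candidates in the top view: the black square (355,250), the pink square (229,318), the green square (463,324) and the white-in-black box (548,223). I choose the black one. The tray with its row of boxes is at (255,238), and the rack is at (417,238). Next, a close crop to check.

```bash
python3 - <<'E'
import cv2
im=cv2.imread('pics/top0.png')
cv2.imwrite('pics/top0c.png',cv2.resize(im[190:315,205:445],(800,417),interpolation=cv2.INTER_CUBIC))
im=cv2.imread('pics/scene0.png')
cv2.imwrite('pics/scene0c.png',cv2.resize(im[170:345,230:430],(686,600),interpolation=cv2.INTER_CUBIC))
E
```

```text
(no output)
```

View pics/top0c.png

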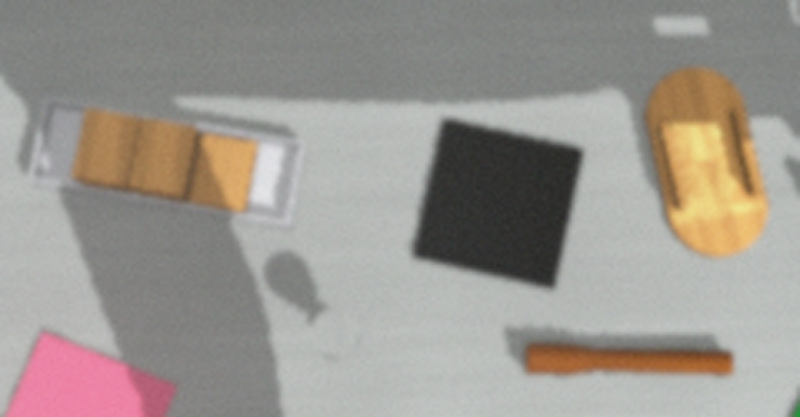

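View pics/scene0c.png

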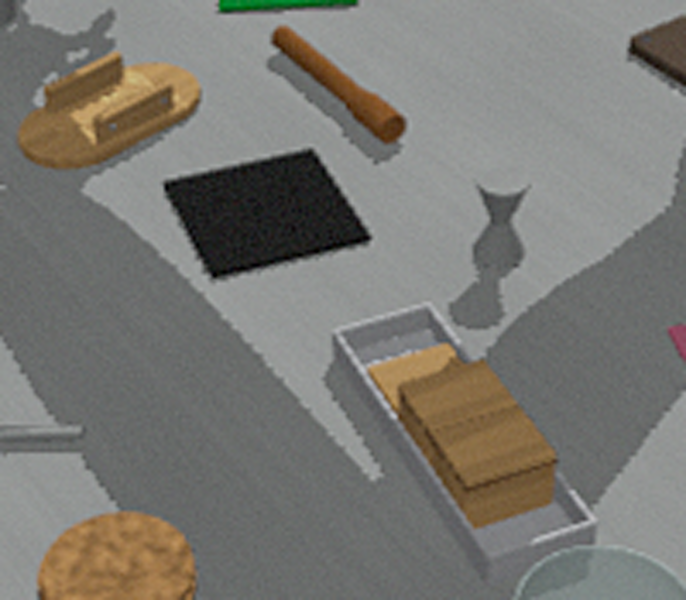

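```bash
cat >> h.py <<'E'
def ray(p,u,v,z):
    f=240/np.tan(np.radians(p['fovy']/2)); V=p['view']; R=V[:3,:3]; C=-R.T@V[:3,3]
    d=R.T@np.array([(u-p['cx'])/f,-(v-p['cy'])/f,-1]); return C+d*(z-C[2])/d[2]
def proj(p,X):
    f=240/np.tan(np.radians(p['fovy']/2)); q=(np.atleast_2d(X)@p['view'][:3,:3].T)+p['view'][:3,3]
    return np.stack([p['cx']+f*q[:,0]/-q[:,2],p['cy']-f*q[:,1]/-q[:,2]],1)
E
python3 - <<'E'
from h import *
t=cams.camera_params('top');s=cams.camera_params('scene')
def T(u,v,z):print('top',(u,v),ray(t,205+u*.3,190+v*.3,z).round(4)[:2])
def S(u,v,z):print('scn',(u,v),ray(s,230+u*200/686,170+v*175/600,z).round(4)[:2])
print('mat')
for c in[(445,119),(582,150),(553,287),(413,255)]:T(*c,.006)
for c in[(164,183),(313,150),(371,238),(214,278)]:S(*c,.006)
print('tray rim')
for c in[(48,100),(300,138),(290,222),(35,180)]:T(*c,.025)
for c in[(335,334),(431,306),(596,521),(490,560)]:S(*c,.025)
print('low lid');
for c in[(200,133),(258,138),(247,213),(190,205)]:T(*c,.023)
for c in[(370,370),(447,345)]:S(*c,.023)
print('rack ends')
for c in[(690,67),(717,257)]:T(*c,.012)
for c in[(645,110),(767,215)]:T(*c,.012)
print('cheeks tops');
for c in [(735,110),(760,192),(658,120),(677,208)]:T(*c,.036)
for c in [(45,92),(121,57),(97,115),(173,88)]:S(*c,.036)
print('jigger');T(315,310,0);S(476,320,0)
E
```

```text
mat
top (445, 119) [ 0.568  -0.0337]
top (582, 150) [ 0.5365 -0.1563]
top (553, 287) [ 0.4135 -0.1252]
top (413, 255) [ 0.445  -0.0016]
scn (164, 183) [ 0.5384 -0.1517]
scn (313, 150) [ 0.415  -0.1202]
scn (371, 238) [0.4463 0.0041]
scn (214, 278) [ 0.5707 -0.0243]
tray rim
top (48, 100) [0.5903 0.3222]
top (300, 138) [0.5501 0.0967]
top (290, 222) [0.4748 0.1066]
top (35, 180) [0.5179 0.3329]
scn (335, 334) [0.5469 0.0997]
scn (431, 306) [0.4734 0.1142]
scn (596, 521) [0.518  0.3408]
scn (490, 560) [0.5921 0.3283]
low lid
top (200, 133) [0.5572 0.1862]
top (258, 138) [0.5514 0.1344]
top (247, 213) [0.4841 0.1447]
top (190, 205) [0.4924 0.1953]
scn (370, 370) [0.548 0.143]
scn (447, 345) [0.4888 0.1528]
rack ends
top (690, 67) [ 0.6093 -0.2566]
top (717, 257) [ 0.4361 -0.2711]
top (645, 110) [ 0.5706 -0.214 ]
top (767, 215) [ 0.4726 -0.3178]
cheeks tops
top (735, 110) [ 0.5639 -0.2898]
top (760, 192) [ 0.49   -0.3074]
top (658, 120) [ 0.5565 -0.2212]
top (677, 208) [ 0.4776 -0.2338]
scn (45, 92) [ 0.5721 -0.2851]
scn (121, 57) [ 0.493  -0.2961]
scn (97, 115) [ 0.5539 -0.229 ]
scn (173, 88) [ 0.4823 -0.2275]
jigger
top (315, 310) [0.3986 0.087 ]
scn (476, 320) [0.4375 0.1221]
```

Call:
move_arm --grip '[0,0,0,0]' --pt "0.3 0.3 0" --pt "0.6 0.6 0" --pt "0.9 0.95 0.1" --pt "0.9 1 0.2" --twist '[0,0,0,0]'

```text
time: 0.48
tool_pos: [0.3611, -0.5025, 0.2675]
eef_rot: [-3.075, -0.597, 0.002]
wrist_force: [0.9, -1.1, -0.6]
finger_gap: 0.0389
```

```bash
python3 - <<'E'
from h import *
s=readout.get_state(); p=cams.camera_params('wrist'); V=p['view'];C=-V[:3,:3].T@V[:3,3]
from scipy.spatial.transform import Rotation as R
r=R.from_rotvec(s['eef_rot']).as_matrix()
print(s['time'],s['tool_pos'],s['qpos'],s['finger_gap'],'cam in tool',r.T@(C-s['tool_pos']),'look in tool',r.T@(-V[2,:3]), 'up',r.T@V[1,:3])
E
```

```text
0.4833 [ 0.36113939 -0.50249359  0.26746372] [-1.11178746e+00  1.54419897e-01  1.69685947e+00  1.00050220e-03
  1.29924110e+00  7.53038151e-02] 0.0389471515140271 cam in tool [ 0.07152718  0.00020585 -0.12675031] look in tool [-0.28604726 -0.00106445  0.95821492] up [9.58214875e-01 8.34877359e-04 2.86048172e-01]
```

Call:
move_arm --grip '[0,0,0,0,0]' --pt "0.3 0.3 0" --pt "0.6 0.6 0" --pt "0.9 0.95 0" --pt "1 1 0" --pt "1 1 0" --twist '[0,0,0,0,0]'

```text
time: 0.9
tool_pos: [0.4847, -0.3776, 0.2672]
eef_rot: [-3.072, -0.605, -0.001]
wrist_force: [-1.0, 0.0, -1.1]
finger_gap: 0.0001
```

Call:
move_arm --grip '[0,0,0,0,0,0]' --pt "0.3 0.3 0" --pt "0.5 0.6 0" --pt "0.5 0.95 0" --pt "0.5 1 0" --pt "0.5 1 0" --pt "0.5 1 0" --twist '[0,0,0,0,0,0]'

```text
time: 1.4
tool_pos: [0.5447, -0.2569, 0.2669]
eef_rot: [-3.071, -0.609, 0.0]
wrist_force: [0.0, -0.3, 0.9]
finger_gap: 0.0
```

```bash
python3 - <<'E'
from h import *
s=readout.get_state(); print(s['time'],s['tool_pos']);shot('wrist','w_rack.png')
E
```

```text
1.4 [ 0.54469544 -0.25691915  0.26694686]
```

View pics/w_rack.png

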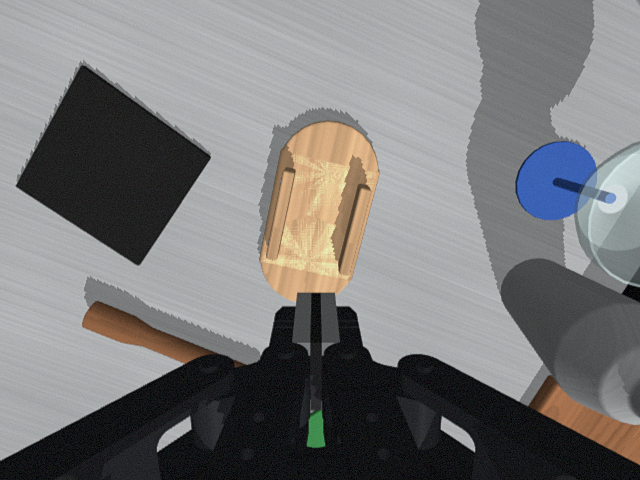

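The picture shows the rack at (320,210), and the black mat centred near (113,165). I'll zoom in on the cheeks.

```bash
python3 - <<'E'
import cv2
im=cv2.imread('pics/w_rack.png')
cv2.imwrite('pics/w_rackc.png',cv2.resize(im[110:310,240:400],(480,600),interpolation=cv2.INTER_CUBIC))
E
```

```text
(no output)
```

View pics/w_rackc.png

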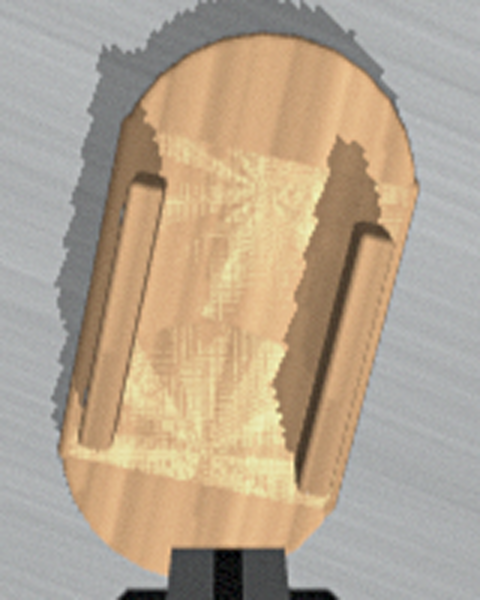

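```bash
cat >> h.py <<'E'
from scipy.optimize import least_squares
def fit(p,pts,px,x0):
    pts=np.array(pts,float);px=np.array(px,float)
    def g(q):
        c,s=np.cos(q[2]),np.sin(q[2]);X=pts.copy();X[:,:2]=pts[:,:2]@np.array([[c,s],[-s,c]])+q[:2];return (proj(p,X)-px).ravel()
    r=least_squares(g,x0,loss='soft_l1');return r.x,r.fun.reshape(-1,2).round(1) if False else g(r.x).reshape(-1,2).round(1)
E
python3 - <<'E'
from h import *
p=np.load('pics/w_rack.png.npy',allow_pickle=True)[0]
px=[(240+u/3,110+v/3) for u,v in[(127,185),(163,187),(112,447),(80,443),(362,237),(395,240),(330,492),(297,485)]]
z=.036
pts=[(.04,.038,z),(.04,.028,z),(-.04,.028,z),(-.04,.038,z),(.04,-.028,z),(.04,-.038,z),(-.04,-.038,z),(-.04,-.028,z)]
q,r=fit(p,pts,px,[.53,-.26,.1]);print('rack',q,np.degrees(q[2]),r.tolist())
for u,v,zz in [(163,187,.036)]:pass
a=.065;z=.006
q,r=fit(p,[(a,a,z),(a,-a,z),(-a,-a,z),(-a,a,z)],[(82,65),(210,157),(138,265),(17,186)],[.49,-.08,-.2]);print('mat',q,r.tolist())
print('base apex',[ray(p,240+u/3,110+v/3,.012)[:2].round(4).tolist() for u,v in[(270,35),(417,185),(64,455)]])
E
```

```text
rack [ 0.52199631 -0.26539509  0.18111071] 10.376879453290206 [[0.5, -2.1], [0.3, -0.3], [-0.2, 1.9], [-0.7, 0.9], [-0.3, -2.9], [0.3, -1.4], [-0.0, 1.7], [0.0, 1.8]]
mat [ 0.48883082 -0.07780358 -0.24995189] [[-0.2, -1.1], [1.3, 0.0], [0.4, 1.4], [-2.0, 0.2]]
base apex [[0.6043, -0.2427], [0.5814, -0.2994], [0.4622, -0.2326]]
```

Call:
move_arm --grip '[0,0,0,0]' --pt "0 0.35 0" --pt "-0.1 0.7 0" --pt "-0.1 1 0" --pt "-0.1 1 0" --twist '[-0.1,-0.2,-0.3,-0.4]'

```text
time: 1.78
tool_pos: [0.5317, -0.1346, 0.2669]
eef_rot: [-3.129, 0.051, -0.002]
wrist_force: [0.1, -0.0, -0.2]
finger_gap: -0.0004
```

Call:
move_arm --grip '[0,0,0,0]' --pt "0 0.35 0" --pt "-0.1 0.7 0" --pt "-0.2 1 0" --pt "-0.2 1 0" --twist '[-0.1,-0.13,-0.13,-0.13]'

```text
time: 2.12
tool_pos: [0.506, -0.0113, 0.2667]
eef_rot: [-3.116, 0.259, -0.002]
wrist_force: [0.1, 0.4, -0.1]
finger_gap: 0.0001
```

Call:
move_arm --grip '[0,0,0,0,0,0]' --pt "0 0.35 0" --pt "0 0.7 0" --pt "0 1 0" --pt "0 1 0" --pt "0 1 0" --pt "0 1 0" --twist '[0,0,0,0,0,0]'

```text
time: 2.62
tool_pos: [0.5065, 0.1075, 0.2666]
eef_rot: [-3.117, 0.261, -0.002]
wrist_force: [-0.5, -0.2, -0.1]
finger_gap: -0.0
```

```bash
python3 - <<'E'
from h import *
s=readout.get_state(); print(s['time'],s['tool_pos'],s['eef_rot'],s['qpos']);shot('wrist','w_tray.png')
E
```

```text
2.6167 [0.5064954  0.10745051 0.26660947] [-3.11675261e+00  2.61107508e-01 -1.77185803e-03] [ 0.00661641 -0.08189122  1.94173161  0.01436857  1.27939816  1.74046157]
```

View pics/w_tray.png

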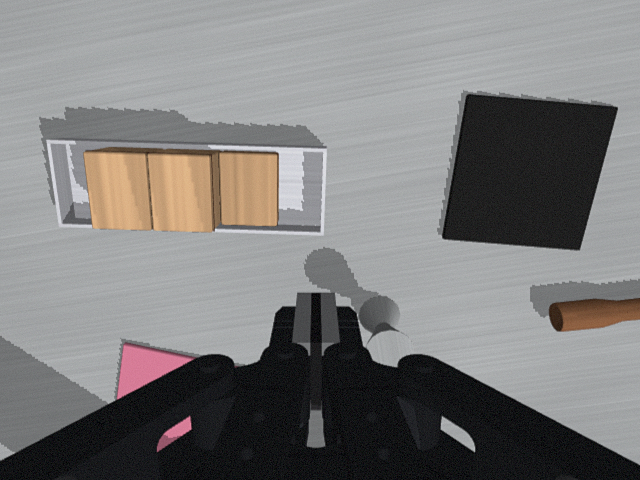

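Left to right, the tray shows tall (120,190), tall (181,190) and low (248,190). The jigger is at (385,330), near the tray's front right.

```bash
python3 - <<'E'
from h import *
p=np.load('pics/w_tray.png.npy',allow_pickle=True)[0]
a,b,z=.038,.118,.025
q,r=fit(p,[(a,b,z),(a,-b,z),(-a,-b,z),(-a,b,z)],[(47,140),(327,147),(325,235),(58,228)],[.53,.22,-.18]);print('tray',q,np.degrees(q[2]),r.tolist())
c,s=np.cos(q[2]),np.sin(q[2])
a,b,z=.032,.025,.023
l,r=fit(p,[(a,b,z),(a,-b,z),(-a,-b,z),(-a,b,z)],[(219,152),(279,153),(278,227),(219,224)],[.52,.17,-.18]);print('low',l,r.tolist())
z=.049
for px in ([(147,152),(213,152),(214,232),(151,230)],[(85,152),(147,152),(151,230),(92,229)]):
    t,r=fit(p,[(a,b,z),(a,-b,z),(-a,-b,z),(-a,b,z)],px,[.52,.22,-.18]);print('tall',t,r.tolist())
    d=t[:2]-l[:2];print('along row',-s*d[0]+c*d[1])
d=l[:2]-q[:2];print('low in tray',[c*d[0]+s*d[1],-s*d[0]+c*d[1]])
a=.065;z=.006
q,r=fit(p,[(a,a,z),(a,-a,z),(-a,-a,z),(-a,a,z)],[(465,93),(617,107),(580,249),(443,238)],[.49,-.08,-.2]);print('mat',q,r.tolist())
print('jigger',[ray(p,*u,zz)[:2].round(3).tolist() for u,zz in (((378,314),.07),((390,345),.07),((390,345),0))])
E
```

```text
tray [ 0.52957622  0.21747678 -0.19233564] -11.02002067465071 [[0.1, 0.4], [-0.3, 0.6], [-1.0, -0.7], [2.2, -0.8]]
low [ 0.51962788  0.16693272 -0.20782375] [[0.4, -0.5], [-0.8, 0.9], [-0.9, -0.5], [2.2, 0.2]]
tall [ 0.53046231  0.21659678 -0.20073749] [[0.6, -0.2], [-2.4, 2.0], [-0.5, -0.4], [2.7, -0.5]]
along row 0.050819296937225325
tall [ 0.53966263  0.26685529 -0.20889549] [[-1.3, -1.4], [-0.3, 1.3], [1.2, 0.8], [0.4, -0.7]]
along row 0.10190972414225603
low in tray [np.float64(-0.000103293562186706), np.float64(-0.05151369678145177)]
mat [ 0.48929821 -0.07680193 -0.2398746 ] [[0.6, 0.2], [0.5, -2.4], [-0.3, 0.2], [-1.2, 1.1]]
jigger [[0.408, 0.074], [0.378, 0.068], [0.334, 0.062]]
```

Call:
move_arm --grip '[0,0,0,0,0,0,0,0]' --pt "0.05 0.2 0" --pt "0.1 0.4 -0.2" --pt "0.126 0.573 -0.4" --pt "0.126 0.573 -0.6" --pt "0.126 0.573 -0.8" --pt "0.126 0.573 -1" --pt "0.126 0.573 -1" --pt "0.126 0.573 -1" --twist '[0.12,0.24,0.36,0.48,0.6,0.72,0.84,0.94]'

```text
time: 3.33
tool_pos: [0.5208, 0.1734, 0.1439]
eef_rot: [-2.869, -1.245, 0.017]
wrist_force: [0.6, 0.4, 1.1]
finger_gap: 0.0002
```

Call:
move_arm --grip '[0,0,0,0,0,0,0]' --pt "0 0 0" --pt "0 0 -0.2" --pt "0 0 -0.4" --pt "0 0 -0.5" --pt "0 0 -0.5" --pt "0 0 -0.5" --pt "0 0 -0.5" --twist '[0.12,0.24,0.36,0.48,0.537,0.537,0.537]'

```text
time: 3.92
tool_pos: [0.5217, 0.1718, 0.084]
eef_rot: [-2.418, -1.989, 0.022]
wrist_force: [-0.4, -0.5, -0.0]
finger_gap: 0.0003
```

```bash
cat >> h.py <<'E'
def st():
    s=readout.get_state(); r=s['eef_rot']; a=2*np.degrees(np.arctan(r[1]/r[0])); t=s['tool_pos']
    d=t[:2]-[.5296,.2175]; print('t %.2f'%s['time'],t.round(4),'toolY',round(a-90,2),'F',s['wrist_force'].round(1),'gap',round(s['finger_gap'],4),'q6',s['qpos'][5].round(2),'tray',(np.cos(-.1923)*d[0]+np.sin(-.1923)*d[1]).round(4),(-np.sin(-.1923)*d[0]+np.cos(-.1923)*d[1]).round(4))
E
python3 - <<'E'
from h import *
st();shot('wrist','w1.png');shot('scene','s1.png')
im=cv2.imread('pics/s1.png')
cv2.imwrite('pics/s1c.png',cv2.resize(im[220:345,300:430],(624,600),interpolation=cv2.INTER_CUBIC))
E
```

```text
t 3.92 [0.5217 0.1718 0.084 ] toolY -11.12 F [-0.4 -0.5 -0. ] gap 0.0003 q6 0.33 tray 0.0009 -0.0463
```

View pics/w1.png

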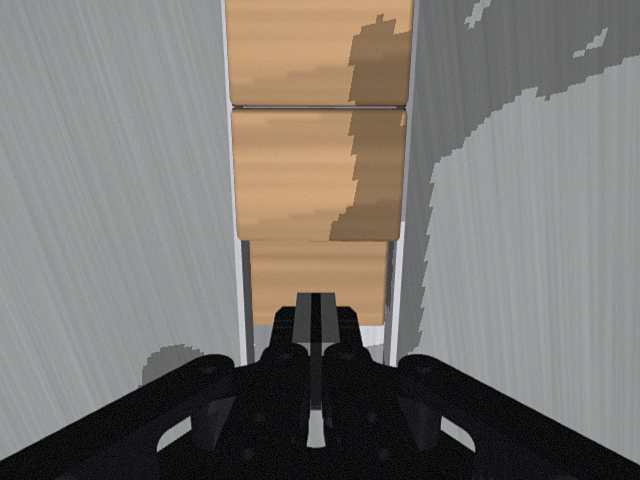

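View pics/s1c.png

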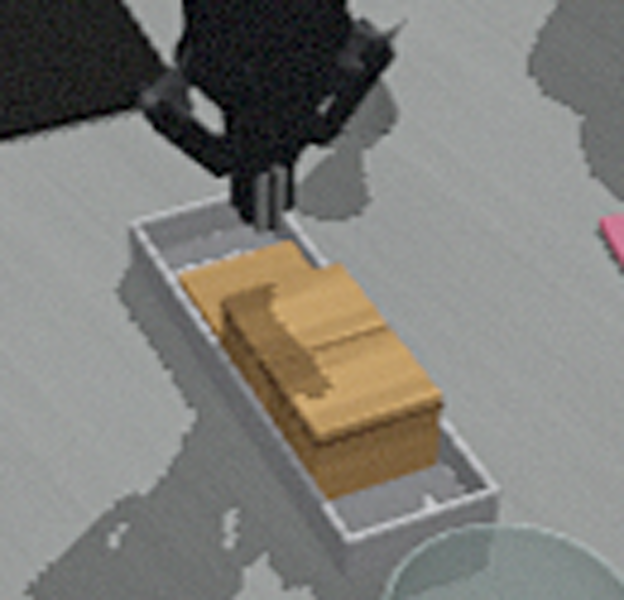

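Call:
move_arm --grip '[0,0,0,0,0]' --pt "0 0 -0.12" --pt "0 0 -0.25" --pt "0 0 -0.33" --pt "0 0 -0.33" --pt "0 0 -0.33" --twist '[0,0,0,0,0]'

```text
time: 4.43
tool_pos: [0.5217, 0.1723, 0.0449]
eef_rot: [-2.418, -1.99, 0.021]
wrist_force: [-0.7, -0.8, -0.1]
finger_gap: -0.0001
```

```bash
python3 - <<'E'
from h import *
st()
E
```

```text
t 4.43 [0.5217 0.1723 0.0449] toolY -11.08 F [-0.7 -0.8 -0.1] gap -0.0001 q6 0.33 tray 0.0009 -0.0459
```

Call:
move_arm --grip '[0,0,0,0,0,0,0,0,0,0,0,0]' --pt "0.006 0.03 -0.01" --pt "0.012 0.06 -0.01" --pt "0.018 0.09 -0.01" --pt "0.024 0.12 -0.01" --pt "0.03 0.15 -0.01" --pt "0.035 0.18 -0.01" --pt "0.041 0.21 -0.01" --pt "0.047 0.24 -0.01" --pt "0.053 0.27 -0.01" --pt "0.058 0.3 -0.01" --pt "0.064 0.33 -0.01" --pt "0.068 0.352 -0.01" --twist '[0,0,0,0,0,0,0,0,0,0,0,0]'

```text
time: 5.43
tool_pos: [0.5299, 0.2149, 0.0437]
eef_rot: [-2.418, -1.99, 0.022]
wrist_force: [-0.9, -5.1, 3.7]
finger_gap: -0.0001
```

```bash
python3 - <<'E'
from h import *
st();shot('wrist','w2.png');shot('scene','s2.png')
im=cv2.imread('pics/s2.png')
cv2.imwrite('pics/s2c.png',cv2.resize(im[220:345,300:430],(624,600),interpolation=cv2.INTER_CUBIC))
E
```

```text
t 5.43 [0.5299 0.2149 0.0437] toolY -11.07 F [-0.9 -5.1  3.7] gap -0.0001 q6 0.4 tray 0.0008 -0.0025
```

View pics/w2.png

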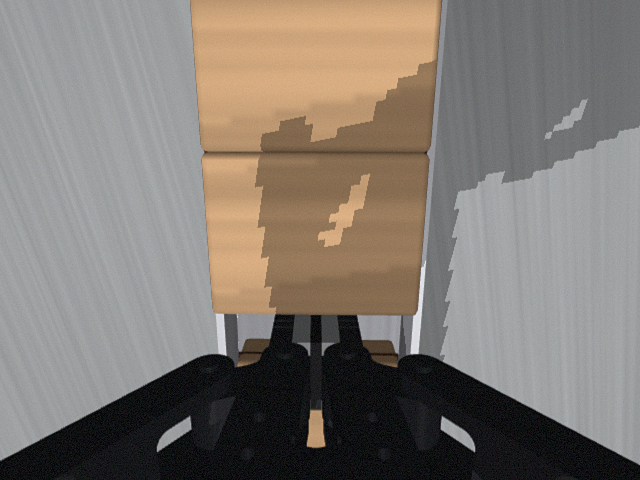

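View pics/s2c.png

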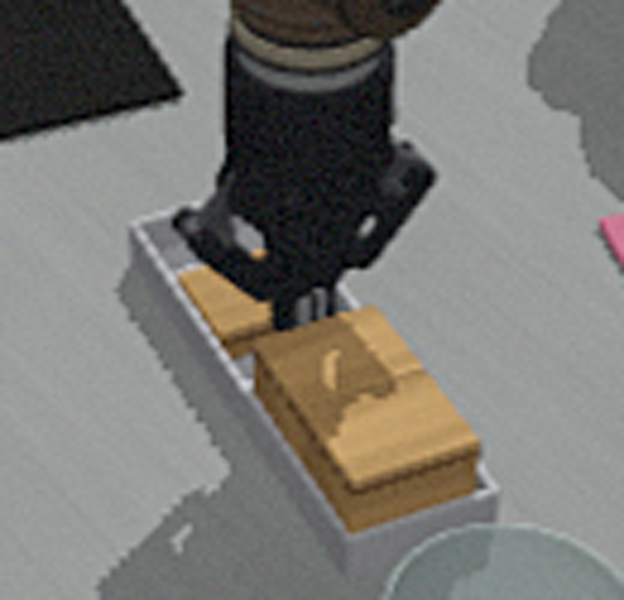

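Call:
move_arm --grip '[0,0,0,0.5,0.8,0.8,0.8,0.8,0.8,0.8,0.8]' --pt "-0.01 -0.04 0.02" --pt "-0.02 -0.08 0.2" --pt "-0.03 -0.15 0.5" --pt "-0.06 -0.3 0.7" --pt "-0.084 -0.4 0.8" --pt "-0.084 -0.4 0.8" --pt "-0.084 -0.4 0.8" --pt "-0.084 -0.4 0.8" --pt "-0.084 -0.4 0.8" --pt "-0.084 -0.4 0.8" --pt "-0.084 -0.4 0.8" --twist '[0,0,-0.11,-0.22,-0.33,-0.44,-0.55,-0.66,-0.77,-0.88,-0.99]'

```text
time: 6.45
tool_pos: [0.5193, 0.1678, 0.139]
eef_rot: [-3.081, -0.52, 0.009]
wrist_force: [-0.3, 0.3, -0.3]
finger_gap: 0.068
```

Call:
move_arm --grip '[0.8,0.8,0.8,0.8,0.8,0.8,0.8]' --pt "0 0 0" --pt "0 0 0" --pt "0 0 0" --pt "0 0 0" --pt "0 0 0" --pt "0 0 0" --pt "0 0 0" --twist '[-0.12,-0.24,-0.36,-0.48,-0.51,-0.51,-0.51]'

```text
time: 7.03
tool_pos: [0.5189, 0.168, 0.1386]
eef_rot: [-3.107, 0.309, 0.003]
wrist_force: [-0.0, -0.5, 0.0]
finger_gap: 0.0684
```

```bash
python3 - <<'E'
from h import *
st();shot('wrist','w3.png')
E
```

```text
t 7.03 [0.5189 0.168  0.1386] toolY -101.38 F [-0.  -0.5  0. ] gap 0.0684 q6 1.88 tray -0.0011 -0.0506
```

View pics/w3.png

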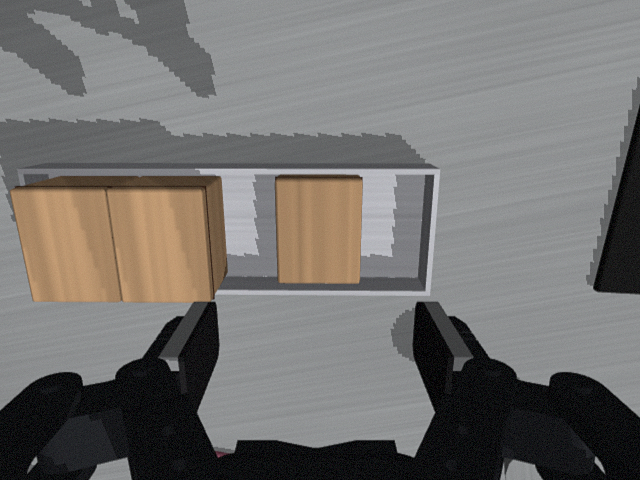

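```bash
python3 - <<'E'
from h import *
p=np.load('pics/w3.png.npy',allow_pickle=True)[0]
a,b,z=.032,.025,.023
l,r=fit(p,[(a,b,z),(a,-b,z),(-a,-b,z),(-a,b,z)],[(277,177),(362,177),(360,284),(278,283)],[.52,.17,-.18]);print('low',l,r.tolist())
a,b,z=.032,.05,.049
l,r=fit(p,[(a,b,z),(a,-b,z),(-a,-b,z),(-a,b,z)],[(14,187),(206,187),(212,300),(33,300)],[.52,.27,-.18]);print('pair',l,r.tolist())
E
```

```text
low [ 0.52023325  0.1671728  -0.20051279] [[-2.0, 0.5], [1.7, 0.8], [0.2, -0.9], [-0.2, -0.6]]
pair [ 0.54095738  0.27300395 -0.20372989] [[-2.8, -1.2], [-0.7, 0.2], [1.4, 2.0], [1.4, -0.2]]
```

Call:
move_arm --grip '[0.8,0.8,0.8,0.8,0.8,0.8,0.8,0.8,0.8]' --pt "0.011 -0.007 -0.2" --pt "0.011 -0.007 -0.4" --pt "0.011 -0.007 -0.55" --pt "0.011 -0.007 -0.7" --pt "0.011 -0.007 -0.8" --pt "0.011 -0.007 -0.87" --pt "0.011 -0.007 -0.92" --pt "0.011 -0.007 -0.95" --pt "0.011 -0.007 -0.95" --twist '[0.006,0.006,0.006,0.006,0.006,0.006,0.006,0.006,0.006]'

```text
time: 7.83
tool_pos: [0.5203, 0.1671, 0.0245]
eef_rot: [-3.108, 0.3, 0.003]
wrist_force: [-1.0, 0.2, -0.2]
finger_gap: 0.0685
```

```bash
python3 - <<'E'
from h import *
st();shot('wrist','w4.png')
E
```

```text
t 7.83 [0.5203 0.1671 0.0245] toolY -101.02 F [-1.   0.2 -0.2] gap 0.0685 q6 1.86 tray 0.0005 -0.0512
```

View pics/w4.png

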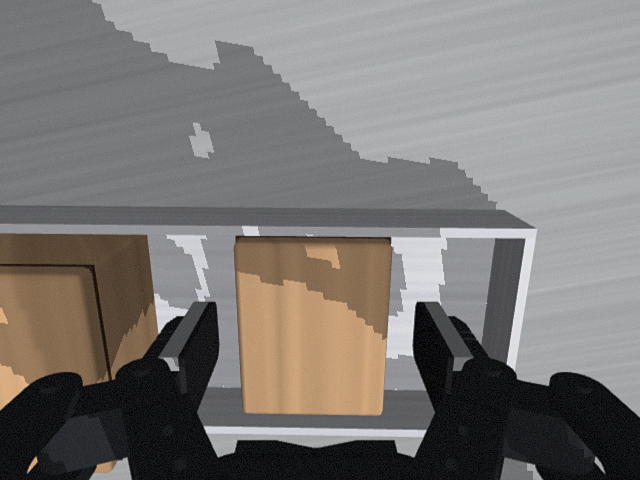

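Call:
move_arm --grip '[0.3,0,0,0,0,0]' --pt "0 0 0" --pt "0 0 0" --pt "0 0 0" --pt "0 0 0" --pt "0 0 0" --pt "0 0 0" --twist '[0,0,0,0,0,0]'

```text
time: 8.38
tool_pos: [0.522, 0.1674, 0.0265]
eef_rot: [-3.108, 0.3, -0.003]
wrist_force: [-0.4, -0.4, 6.6]
finger_gap: 0.0484
```

Call:
move_arm --grip '[0,0,0,0,0,0]' --pt "0 0 0.05" --pt "0 0 0.2" --pt "0 0 0.4" --pt "0 0 0.6" --pt "0 0 0.7" --pt "0 0 0.7" --twist '[0,0,0,0,0,0]'

```text
time: 8.88
tool_pos: [0.524, 0.1677, 0.1139]
eef_rot: [-3.106, 0.299, -0.013]
wrist_force: [1.5, -0.6, -0.5]
finger_gap: 0.0483
```

```bash
python3 - <<'E'
from h import *
st();shot('wrist','w5.png')
E
```

```text
t 8.88 [0.524  0.1677 0.1139] toolY -101.0 F [ 1.5 -0.6 -0.5] gap 0.0483 q6 1.87 tray 0.004 -0.05
```

View pics/w5.png

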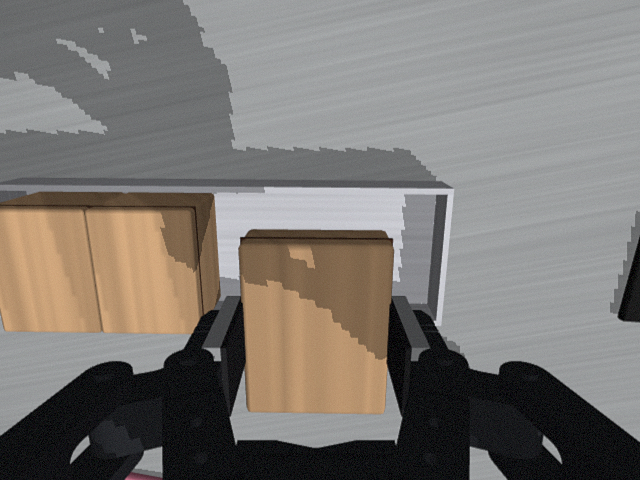

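Call:
move_arm --grip '[0,0,0,0,0]' --pt "0 -0.25 0" --pt "-0.05 -0.5 0" --pt "-0.1 -0.75 0" --pt "-0.15 -1 0" --pt "-0.15 -1 0" --twist '[0.1,0.2,0.3,0.357,0.357]'

```text
time: 9.35
tool_pos: [0.5025, 0.044, 0.1093]
eef_rot: [-3.109, -0.281, 0.006]
wrist_force: [0.5, -0.0, -1.3]
finger_gap: 0.0484
```

Call:
move_arm --grip '[0,0,0,0,0,0,0]' --pt "0 -0.25 0" --pt "-0.05 -0.5 0" --pt "-0.1 -0.75 0" --pt "-0.15 -1 -0.1" --pt "-0.15 -1 -0.3" --pt "-0.15 -1 -0.4" --pt "-0.15 -1 -0.4" --twist '[0,0,0,0,0,0,0]'

```text
time: 9.93
tool_pos: [0.4808, -0.075, 0.0567]
eef_rot: [-3.104, -0.277, 0.02]
wrist_force: [0.0, 0.7, -1.7]
finger_gap: 0.0484
```

```bash
python3 - <<'E'
from h import *
st();print(readout.get_state()['eef_rot']);shot('wrist','w6.png');shot('scene','s6.png')
im=cv2.imread('pics/s6.png')
cv2.imwrite('pics/s6c.png',cv2.resize(im[150:320,230:400],(600,600),interpolation=cv2.INTER_CUBIC))
E
```

```text
t 9.93 [ 0.4808 -0.075   0.0567] toolY -79.8 F [ 0.   0.7 -1.7] gap 0.0484 q6 1.01 tray 0.008 -0.2964
[-3.10449667 -0.27709137  0.01980782]
```

View pics/w6.png

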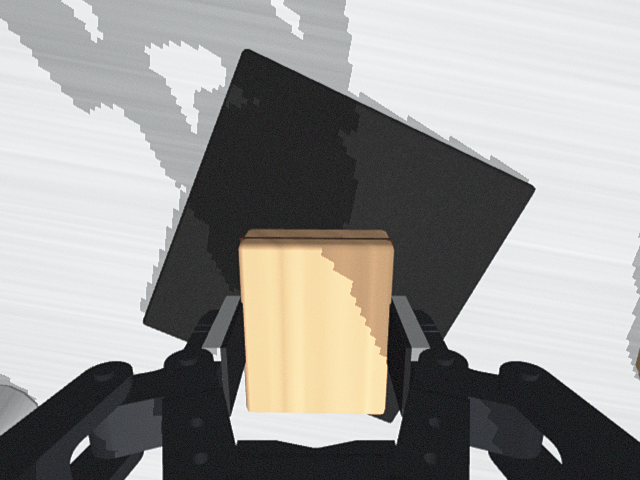

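View pics/s6c.png

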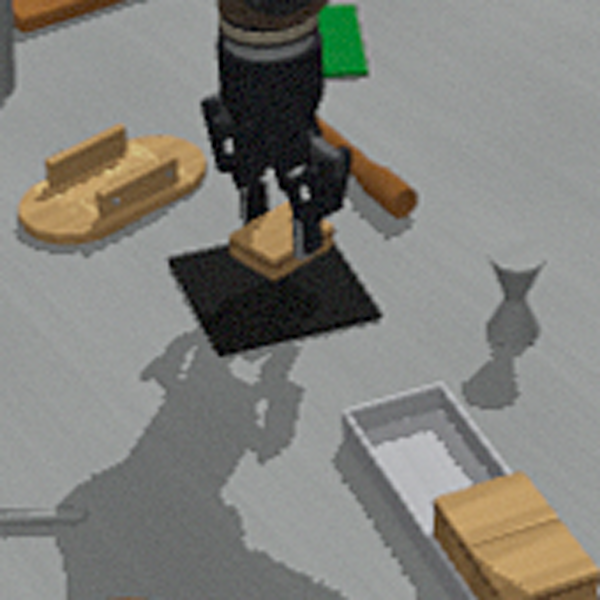

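Call:
move_arm --grip '[0,0,0,0,0,0]' --pt "0.03 0 -0.05" --pt "0.067 0 -0.1" --pt "0.067 0 -0.14" --pt "0.067 0 -0.18" --pt "0.067 0 -0.2" --pt "0.067 0 -0.2" --twist '[0,0,0,0,0,0]'

```text
time: 10.53
tool_pos: [0.4909, -0.075, 0.035]
eef_rot: [-3.106, -0.28, 0.013]
wrist_force: [0.7, 0.3, -0.3]
finger_gap: 0.0485
```

Call:
move_arm --grip '[0,0,0]' --pt "0 0 0" --pt "0 0 0" --pt "0 0 0" --twist '[0,0,0]'

```text
time: 10.78
tool_pos: [0.491, -0.075, 0.0353]
eef_rot: [-3.107, -0.28, 0.013]
wrist_force: [0.1, -0.5, -0.4]
finger_gap: 0.0485
```

Call:
move_arm --grip '[0,0,0,0]' --pt "0 0 -0.01" --pt "0 0 -0.02" --pt "0 0 -0.03" --pt "0 0 -0.035" --twist '[0,0,0,0]'

```text
time: 11.12
tool_pos: [0.4909, -0.075, 0.0309]
eef_rot: [-3.107, -0.28, 0.013]
wrist_force: [-0.6, 0.0, -1.6]
finger_gap: 0.0481
```

Call:
move_arm --grip '[0,0,0,0]' --pt "0 0 -0.01" --pt "0 0 -0.015" --pt "0 0 -0.015" --pt "0 0 -0.015" --twist '[0,0,0,0]'

```text
time: 11.45
tool_pos: [0.491, -0.0751, 0.0296]
eef_rot: [-3.106, -0.281, 0.014]
wrist_force: [-3.1, 0.4, 5.0]
finger_gap: 0.0485
```

Call:
move_arm --grip '[0.6,0.7,0.8,0.8,0.8,0.8]' --pt "0 0 0" --pt "0 0 0" --pt "0 0 0" --pt "0 0 0" --pt "0 0 0" --pt "0 0 0" --twist '[0,0,0,0,0,0]'

```text
time: 11.95
tool_pos: [0.491, -0.0751, 0.0295]
eef_rot: [-3.106, -0.28, 0.014]
wrist_force: [0.6, -0.1, -0.2]
finger_gap: 0.0685
```

Call:
move_arm --grip '[0.8,0.8,0.8,0.9,1,1,1,1]' --pt "0 0 0.1" --pt "0 0 0.3" --pt "0 0 0.5" --pt "0 0 0.7" --pt "0 0 0.9" --pt "0 0 0.9" --pt "0 0 0.9" --pt "0 0 0.9" --twist '[0,0,0,0,0.12,0.24,0.36,0.48]'

```text
time: 12.62
tool_pos: [0.4915, -0.0752, 0.1393]
eef_rot: [-2.942, -1.051, 0.019]
wrist_force: [-0.5, 0.1, -0.0]
finger_gap: 0.0855
```

Call:
move_arm --grip '[1,1,1,1,1,1,1,1,1,1,1]' --pt "0 0 0" --pt "0 0 0" --pt "0 0 0" --pt "0 0 0" --pt "0 0 0" --pt "0 0 0" --pt "0 0 0" --pt "0 0 0" --pt "0 0 0" --pt "0 0 0" --pt "0 0 0" --twist '[0.12,0.24,0.36,0.48,0.6,0.72,0.84,0.96,1,1,1]'

```text
time: 13.53
tool_pos: [0.4916, -0.0752, 0.1401]
eef_rot: [-2.03, -2.386, 0.03]
wrist_force: [-0.5, 0.1, -0.1]
finger_gap: 0.0852
```

```bash
python3 - <<'E'
from h import *
st();shot('wrist','w7.png')
E
```

```text
t 13.53 [ 0.4916 -0.0752  0.1401] toolY 9.23 F [-0.5  0.1 -0.1] gap 0.0852 q6 -0.5 tray 0.0186 -0.2946
```

View pics/w7.png

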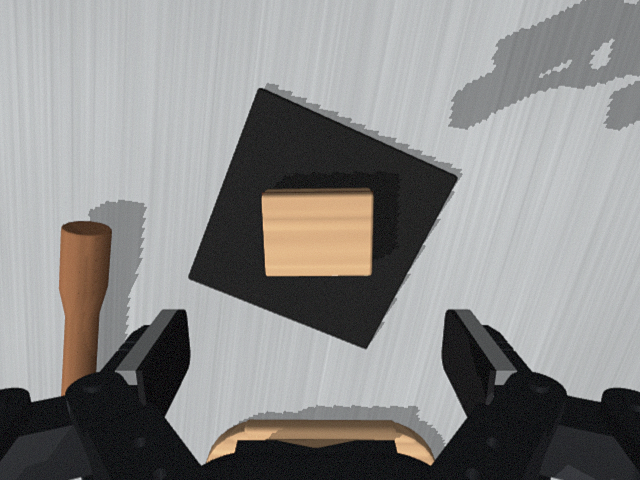

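```bash
python3 - <<'E'
from h import *
p=np.load('pics/w7.png.npy',allow_pickle=True)[0]
a,b,z=.032,.025,.026
# image up=+y(99deg), right=+x
l,r=fit(p,[(a,b,z),(a,-b,z),(-a,-b,z),(-a,b,z)],[(371,192),(372,275),(266,276),(263,193)],[.49,-.08,.18]);print('low',l,np.degrees(l[2]),r.tolist())
a=.065;z=.006
q,r=fit(p,[(a,a,z),(a,-a,z),(-a,-a,z),(-a,a,z)],[(459,177),(366,349),(189,278),(261,88)],[.49,-.08,-.2]);print('mat',q,r.tolist())
print('muddler',[ray(p,*u,.02)[:2].round(3).tolist() for u in ((111,230),(98,390),(61,235))])
E
```

```text
low [ 0.48940172 -0.07498625  0.17646209] 10.110532824928871 [[3.3, 0.2], [0.3, -0.2], [-0.4, -0.4], [-1.9, 0.6]]
mat [ 0.48959446 -0.07756287 -0.25271676] [[1.6, 0.3], [0.9, 1.4], [-1.5, 0.3], [-0.9, -2.1]]
muddler [[0.366, -0.094], [0.36, -0.21], [0.336, -0.102]]
```

Call:
move_arm --grip '[1,1,1,1,1,1,1,1,1]' --pt "-0.018 0 -0.2" --pt "-0.018 0 -0.4" --pt "-0.018 0 -0.55" --pt "-0.018 0 -0.7" --pt "-0.018 0 -0.8" --pt "-0.018 0 -0.87" --pt "-0.018 0 -0.9" --pt "-0.018 0 -0.91" --pt "-0.018 0 -0.91" --twist '[0.015,0.015,0.015,0.015,0.015,0.015,0.015,0.015,0.015]'

```text
time: 14.33
tool_pos: [0.4899, -0.0754, 0.0312]
eef_rot: [-2.012, -2.403, 0.03]
wrist_force: [-0.1, -0.2, 0.0]
finger_gap: 0.0857
```

```bash
python3 - <<'E'
from h import *
st();shot('wrist','w8.png')
E
```

```text
t 14.33 [ 0.4899 -0.0754  0.0312] toolY 10.13 F [-0.1 -0.2  0. ] gap 0.0857 q6 -0.51 tray 0.017 -0.2951
```

View pics/w8.png

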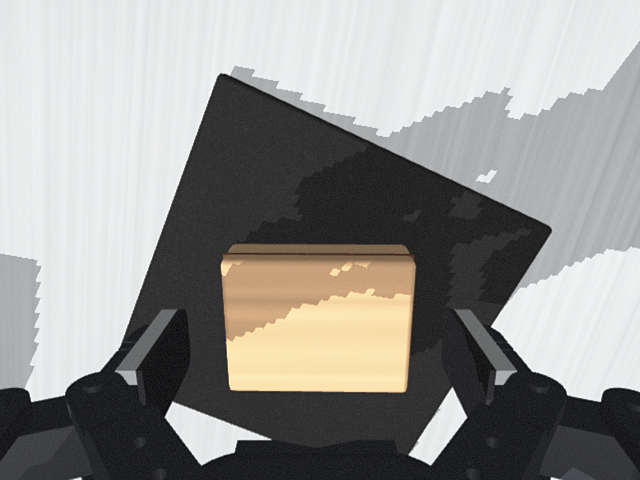

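Call:
move_arm --grip '[0.5,0.2,0,0,0,0,0]' --pt "0 0 0" --pt "0 0 0" --pt "0 0 0" --pt "0 0 0" --pt "0 0 0" --pt "0 0 0" --pt "0 0 0" --twist '[0,0,0,0,0,0,0]'

```text
time: 14.97
tool_pos: [0.4915, -0.076, 0.0333]
eef_rot: [-2.014, -2.405, 0.028]
wrist_force: [0.6, 0.1, 5.0]
finger_gap: 0.0615
```

```bash
python3 - <<'E'
from h import *
st();print(readout.get_state()['eef_rot']);shot('wrist','w9.png')
E
```

```text
t 14.97 [ 0.4915 -0.076   0.0333] toolY 10.13 F [0.6 0.1 5. ] gap 0.0615 q6 -0.51 tray 0.0187 -0.2953
[-2.01374929 -2.40540736  0.0279196 ]
```

View pics/w9.png

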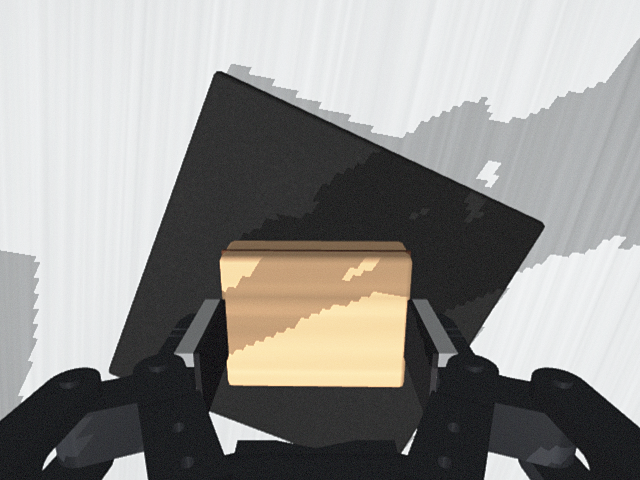

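```bash
cat >> h.py <<'E'
def boxintool(f,px,z,tp,toolY):
    p=np.load('pics/%s.npy'%f,allow_pickle=True)[0]; a,b=.032,.025
    l,r=fit(p,[(a,b,z),(a,-b,z),(-a,-b,z),(-a,b,z)],px,[tp[0],tp[1],np.radians(toolY)])
    d=l[:2]-np.array(tp[:2]);A=np.radians(toolY);print('box',l,np.degrees(l[2]),'offset world',d,'along jaw',d@[np.cos(A),np.sin(A)],'across',d@[-np.sin(A),np.cos(A)],r.tolist());return l
E
python3 - <<'E'
from h import *
boxintool('w9.png',[(412,251),(405,387),(228,386),(221,251)],.026,[.4915,-.076],10.13)
boxintool('w8.png',[(414,255),(407,392),(229,391),(222,255)],.026,[.4899,-.0754],10.13)
E
```

```text
box [ 0.48997708 -0.07442177  0.17936733] 10.276990989732832 offset world [-0.00152292  0.00157823] along jaw -0.0012215934704370972 across 0.0018214796929828002 [[1.7, 1.8], [-0.0, -3.1], [0.1, -3.4], [-2.5, 1.4]]
box [ 0.48893255 -0.07446655  0.18190732] 10.422521854159784 offset world [-0.00096745  0.00093345] along jaw -0.0007881903374316217 across 0.0010890573361188195 [[2.3, 1.8], [0.6, -2.6], [-0.5, -2.9], [-3.6, 1.7]]
```

Call:
move_arm --grip '[0,0,0,0,0,0]' --pt "0 0 0.1" --pt "0 0 0.3" --pt "0 0 0.5" --pt "0 0 0.7" --pt "0 0 0.7" --pt "0 0 0.7" --twist '[0,0,0,0,0,0]'

```text
time: 15.52
tool_pos: [0.4927, -0.0763, 0.1192]
eef_rot: [-2.016, -2.409, 0.026]
wrist_force: [0.4, -0.2, -1.3]
finger_gap: 0.0618
```

```bash
python3 - <<'E'
from h import *
st();print(readout.get_state()['eef_rot']);shot('wrist','w10.png')
E
```

```text
t 15.52 [ 0.4927 -0.0763  0.1192] toolY 10.13 F [ 0.4 -0.2 -1.3] gap 0.0618 q6 -0.52 tray 0.0199 -0.2955
[-2.01646142 -2.40873704  0.02550356]
```

View pics/w10.png

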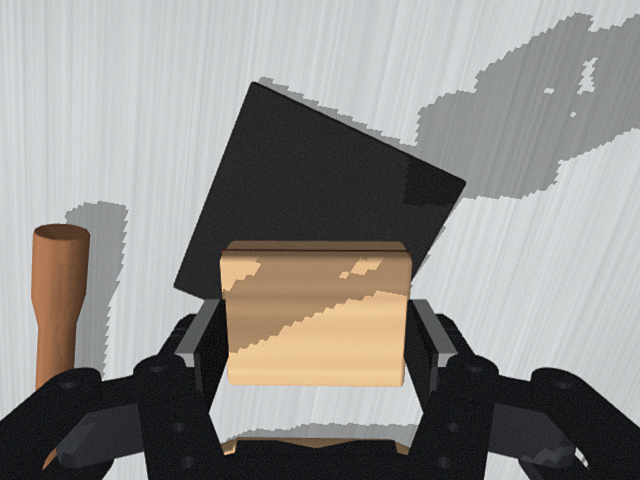

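Call:
move_arm --grip '[0,0,0,0,0]' --pt "0.05 -0.25 0" --pt "0.1 -0.5 0" --pt "0.15 -0.75 0" --pt "0.15 -0.95 0" --pt "0.15 -0.95 0" --twist '[0,0,0,0,0]'

```text
time: 15.98
tool_pos: [0.509, -0.1933, 0.116]
eef_rot: [-2.018, -2.402, 0.03]
wrist_force: [0.4, 0.2, 0.0]
finger_gap: 0.0614
```

Call:
move_arm --grip '[0,0,0,0,0,0]' --pt "0.05 -0.25 0" --pt "0.1 -0.5 0" --pt "0.1 -0.63 -0.1" --pt "0.1 -0.63 -0.3" --pt "0.1 -0.63 -0.3" --pt "0.1 -0.63 -0.3" --twist '[0,0,0,0,0,0]'

```text
time: 16.48
tool_pos: [0.5187, -0.2669, 0.0766]
eef_rot: [-2.013, -2.396, 0.03]
wrist_force: [-0.7, 0.2, -1.4]
finger_gap: 0.0615
```

```bash
python3 - <<'E'
from h import *
st();print(readout.get_state()['eef_rot']);shot('wrist','w11.png');shot('scene','s11.png');shot('top','t11.png')
im=cv2.imread('pics/s11.png')
cv2.imwrite('pics/s11c.png',cv2.resize(im[140:240,210:320],(660,600),interpolation=cv2.INTER_CUBIC))
im=cv2.imread('pics/t11.png')
cv2.imwrite('pics/t11c.png',cv2.resize(im[190:280,360:470],(733,600),interpolation=cv2.INTER_CUBIC))
E
```

```text
t 16.48 [ 0.5187 -0.2669  0.0766] toolY 9.93 F [-0.7  0.2 -1.4] gap 0.0615 q6 -0.8 tray 0.0819 -0.4776
[-2.01268564 -2.39566565  0.02996547]
```

View pics/w11.png

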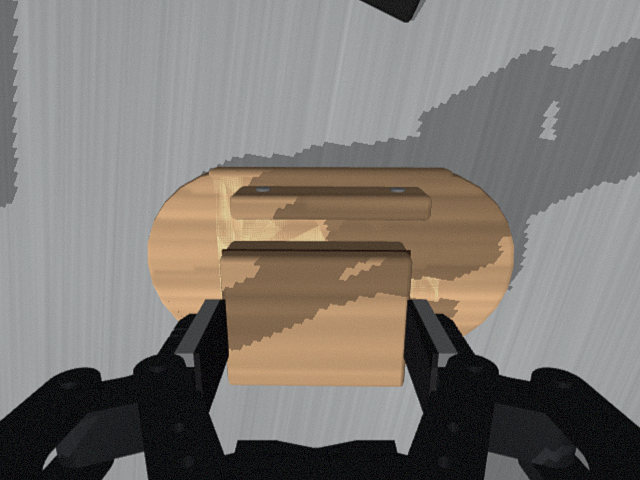

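View pics/s11c.png

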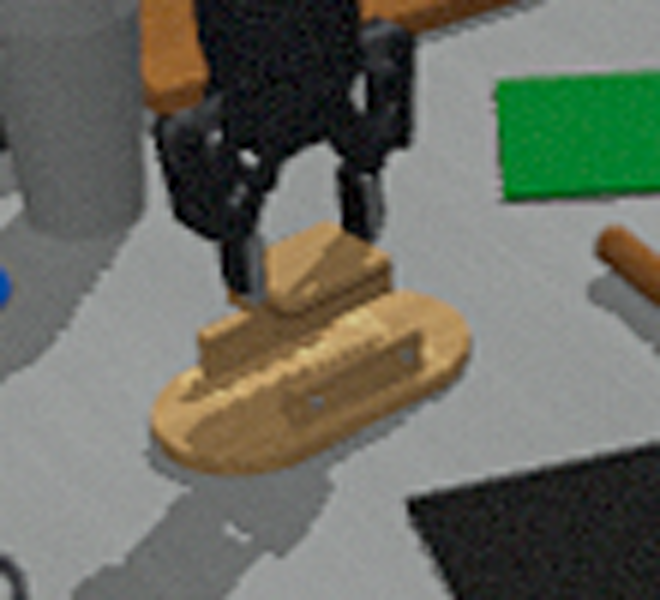

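```bash
python3 - <<'E'
import cv2
im=cv2.imread('pics/w11.png')
cv2.imwrite('pics/w11c.png',cv2.resize(im[155:275,140:340],(800,480),interpolation=cv2.INTER_CUBIC))
cv2.imwrite('pics/w11d.png',cv2.resize(im[155:275,330:530],(800,480),interpolation=cv2.INTER_CUBIC))
E
```

```text
(no output)
```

View pics/w11c.png

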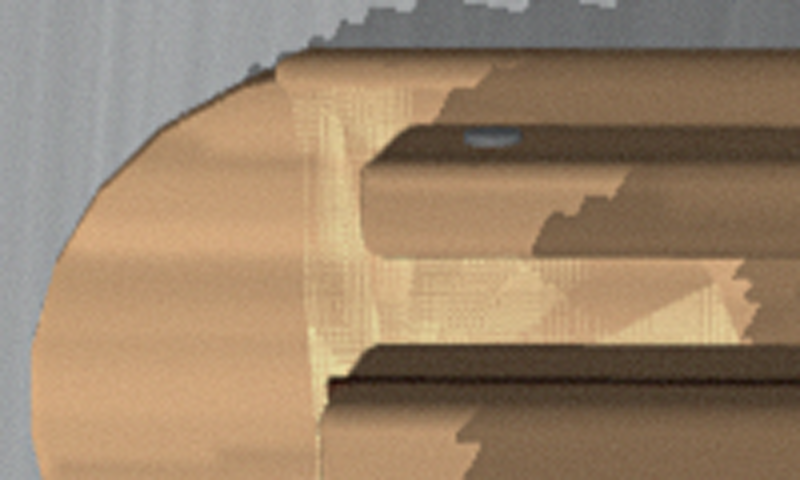

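View pics/w11d.png

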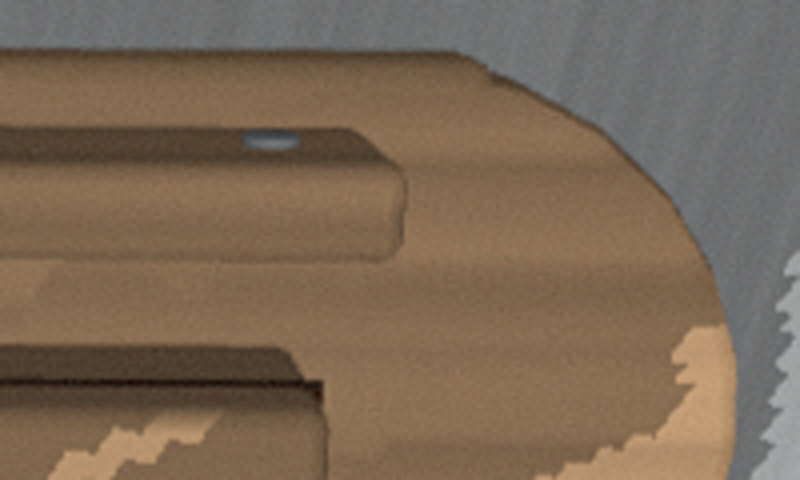

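View pics/t11c.png

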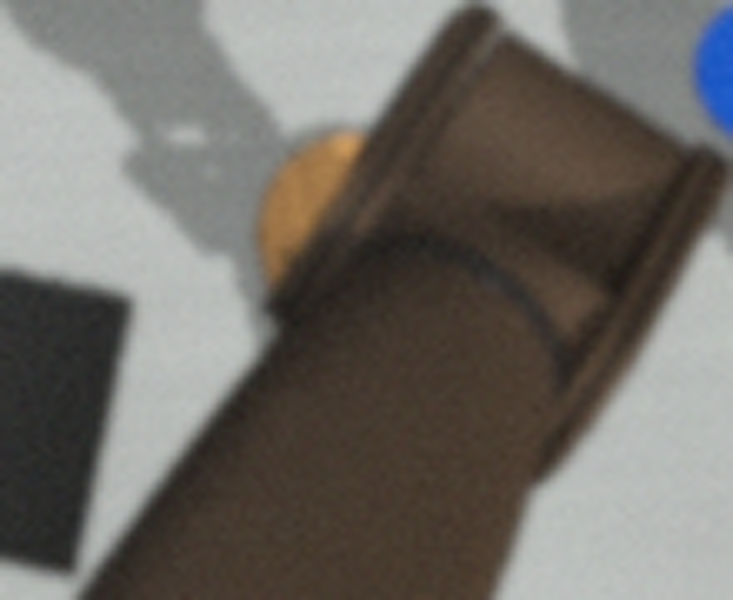

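```bash
python3 - <<'E'
from h import *
p=np.load('pics/w11.png.npy',allow_pickle=True)[0]
P=[(-.04,.038,.036),(.04,.038,.036),(.04,.028,.036),(-.04,.028,.036),(-.087,0,.012),(.087,0,.012)]
X=[(231,196.3),(431,196.5),(431,220),(231,219)]
q,r=fit(p,P[:4],X,[.522,-.265,.18]);print('rack',q,np.degrees(q[2]),r.tolist())
q2,r=fit(p,P[:4]+[(-.04,.038,.012),(.04,.038,.012)],X+[(242,186.5),(419,187)],[.522,-.265,.18]);print('rack+',q2,np.degrees(q2[2]),r.tolist())
print('base ends',[ray(p,u,245,.012)[:2].tolist() for u in(148,513.5)], ray(p,325,167.5,.012)[:2])
A=np.radians(9.93)
for z in (.0693,.067):
  l=boxintool('w11.png',[(411,252),(404,386),(229,386),(221,252)],z,[.5187,-.2669],9.93)
  c,s=np.cos(q[2]),np.sin(q[2]);d=l[:2]-q[:2];print('box in rack',c*d[0]+s*d[1],-s*d[0]+c*d[1])
# box +y bottom edge
zb=.0493
for u,v,z in [(319,241.5,zb),(319,251,.0693),(319,386,.0693)]:
  e=ray(p,u,v,z)[:2]-q[:2];print('edge',e,'rackY',-s*e[0]+c*e[1])
for v in (196.4,219.5):
  e=ray(p,330,v,.036)[:2]-q[:2];print('cheek',-s*e[0]+c*e[1])
E
```

```text
rack [ 0.52229859 -0.2652091   0.17469306] 10.009174907736217 [[-1.5, -0.8], [1.8, -0.6], [-0.1, 0.7], [-0.0, 1.0]]
rack+ [ 0.52235291 -0.26545138  0.17511771] 10.033505962901799 [[-1.5, -0.1], [1.8, 0.0], [-0.1, 1.2], [0.0, 1.6], [-1.0, -0.9], [1.0, -1.2]]
base ends [[0.4365164477626254, -0.2707449207628108], [0.6039155003264394, -0.24033334397812162]] [ 0.51206703 -0.22045747]
box [ 0.5170302  -0.26568037  0.18142403] 10.394831393637487 offset world [-0.0016698   0.00121963] along jaw -0.001434461668522553 across 0.001489306821896619 [[1.8, 1.2], [1.0, -1.2], [-0.9, -2.4], [-3.1, 1.5]]
box in rack -0.005270110376795674 0.0004515781805990803
box [ 0.51722121 -0.26648227  0.17757309] 10.174188663493089 offset world [-0.00147879  0.00041773] along jaw -0.0013846049171897213 across 0.0006664841790167508 [[0.7, 1.7], [-0.3, -2.9], [0.5, -4.6], [-0.9, 1.2]]
box in rack -0.00522139070072455 -0.00037131257184184975
edge [-0.00834541  0.02215208] rackY 0.023265405915290457
edge [-0.0085582   0.02516897] rackY 0.026273366934495876
edge [ 0.00039423 -0.02561958] rackY -0.025298164722953365
cheek 0.037730331326291285
cheek 0.02834099923010784
```

Call:
move_arm --grip '[0,0,0,0,0,0,0]' --pt "0.043 0.007 0" --pt "0.043 0.007 -0.02" --pt "0.043 0.007 -0.05" --pt "0.043 0.007 -0.08" --pt "0.043 0.007 -0.09" --pt "0.043 0.007 -0.09" --pt "0.043 0.007 -0.09" --twist '[0.003,0.003,0.003,0.003,0.003,0.003,0.003]'

```text
time: 17.22
tool_pos: [0.5262, -0.2673, 0.0694]
eef_rot: [-2.013, -2.406, 0.03]
wrist_force: [-0.0, 0.2, -0.8]
finger_gap: 0.0615
```

```bash
python3 - <<'E'
from h import *
st();shot('wrist','w12.png')
im=cv2.imread('pics/w12.png')
cv2.imwrite('pics/w12c.png',cv2.resize(im[170:430,190:450],(600,600),interpolation=cv2.INTER_CUBIC))
E
```

```text
t 17.22 [ 0.5262 -0.2673  0.0694] toolY 10.16 F [-0.   0.2 -0.8] gap 0.0615 q6 -0.8 tray 0.0893 -0.4765
```

View pics/w12c.png

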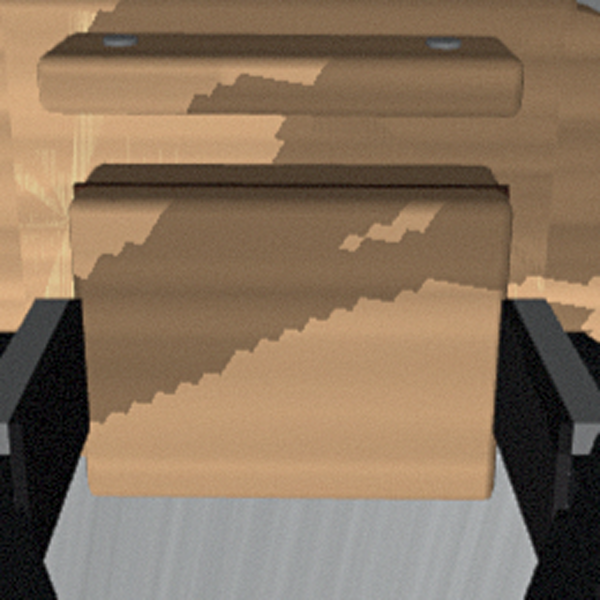

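```bash
cat >> h.py <<'E'
def cmp(f,ch,bx,zl,tp,ty):
  p=np.load('pics/%s.npy'%f,allow_pickle=True)[0]
  P=[(-.04,.038,.036),(.04,.038,.036),(.04,.028,.036),(-.04,.028,.036)]
  q,r=fit(p,P,ch,[.522,-.265,.18]);print('rack',q,np.degrees(q[2]),r.tolist())
  l=boxintool(f,bx,zl,tp,ty);c,s=np.cos(q[2]),np.sin(q[2])
  for d in (l[:2]-q[:2],l[:2]-[.5223,-.2653]): print('box in rack',c*d[0]+s*d[1],-s*d[0]+c*d[1])
E
python3 - <<'E'
from h import *
cmp('w12.png',[(207.3,195),(416.2,195),(416.2,218.7),(207.3,218.7)],[(410.6,251),(403.6,385.4),(228.6,385.4),(222,251)],.0621,[.5262,-.2673],10.16)
E
```

```text
rack [ 0.52233979 -0.26499313  0.18044163] 10.33854363493814 [[-2.1, -0.8], [1.8, -0.9], [0.0, 1.2], [-0.0, 1.1]]
box [ 0.52442449 -0.26578666  0.18316731] 10.494713968591755 offset world [-0.00177551  0.00151334] along jaw -0.0014807173140811377 across 0.0018027999539311508 [[2.3, 1.5], [1.1, -1.7], [-0.9, -2.6], [-4.5, 1.6]]
box in rack 0.0019084476955007505 -0.001154782096126157
box in rack 0.0020026612880432062 -0.0008600334828122941
```

Call:
move_arm --grip '[0,0,0,0,0,0]' --pt "-0.018 0.01 0" --pt "-0.018 0.01 0" --pt "-0.018 0.01 0" --pt "-0.018 0.01 -0.01" --pt "-0.018 0.01 -0.02" --pt "-0.018 0.01 -0.02" --twist '[0,0,0,0,0,0]'

```text
time: 17.77
tool_pos: [0.524, -0.2661, 0.0669]
eef_rot: [-2.013, -2.405, 0.03]
wrist_force: [0.1, 0.9, -1.3]
finger_gap: 0.0618
```

```bash
python3 - <<'E'
from h import *
st()
E
```

```text
t 17.77 [ 0.524  -0.2661  0.0669] toolY 10.16 F [ 0.1  0.9 -1.3] gap 0.0618 q6 -0.8 tray 0.0869 -0.4758
```

Call:
move_arm --grip '[0,0,0,0,0,0]' --pt "0 0 -0.025" --pt "0 0 -0.05" --pt "0 0 -0.075" --pt "0 0 -0.1" --pt "0 0 -0.1" --pt "0 0 -0.1" --twist '[0,0,0,0,0,0]'

```text
time: 18.27
tool_pos: [0.5238, -0.266, 0.0544]
eef_rot: [-2.012, -2.405, 0.03]
wrist_force: [0.0, -0.2, 0.4]
finger_gap: 0.0611
```

```bash
python3 - <<'E'
from h import *
st();shot('wrist','w13.png');shot('scene','s13.png')
im=cv2.imread('pics/w13.png')
cv2.imwrite('pics/w13c.png',cv2.resize(im[170:430,190:450],(600,600),interpolation=cv2.INTER_CUBIC))
im=cv2.imread('pics/s13.png')
cv2.imwrite('pics/s13c.png',cv2.resize(im[140:240,210:320],(660,600),interpolation=cv2.INTER_CUBIC))
E
```

```text
t 18.27 [ 0.5238 -0.266   0.0544] toolY 10.16 F [ 0.  -0.2  0.4] gap 0.0611 q6 -0.8 tray 0.0867 -0.4757
```

View pics/w13c.png

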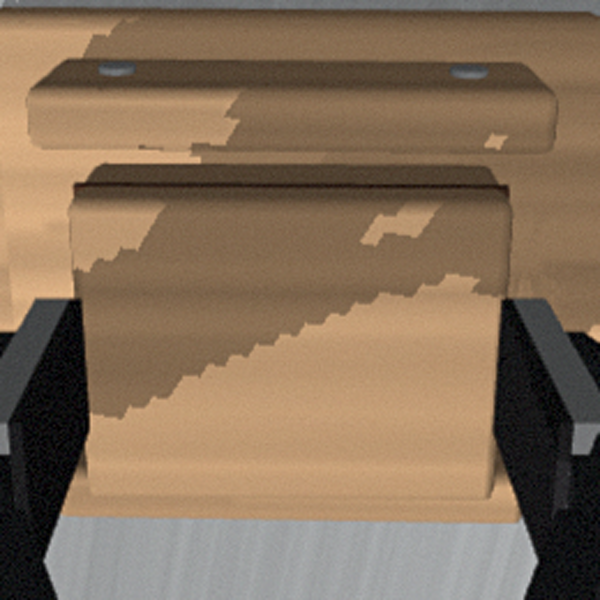

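View pics/s13c.png

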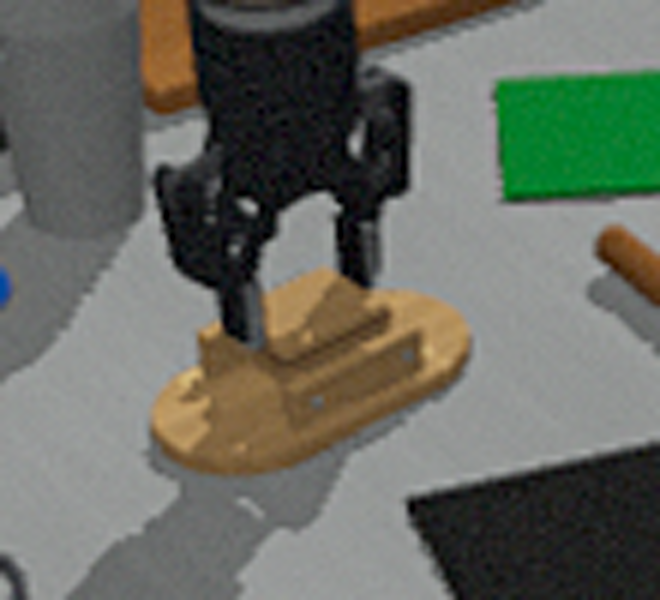

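```bash
python3 - <<'E'
from h import *
cmp('w13.png',[(202.5,209),(430.3,209.5),(430.3,235.9),(202.5,235.2)],[(410.6,251),(403.6,385.4),(228.6,385.4),(222,251)],.0471,[.5238,-.266],10.16)
E
```

```text
rack [ 0.5221918  -0.26529569  0.17860735] 10.2334473094629 [[-2.4, -0.6], [2.3, -0.7], [0.1, 0.9], [-0.1, 0.8]]
box [ 0.52200156 -0.2644574   0.18326446] 10.500280043062888 offset world [-0.00179844  0.0015426 ] along jaw -0.0014981289495744165 across 0.0018356477457964354 [[2.2, 1.5], [1.0, -1.6], [-0.9, -2.6], [-4.4, 1.6]]
box in rack -3.828100506198296e-05 0.000858747067280958
box in rack -0.00014399798566432038 0.000882213365027016
```

Call:
move_arm --grip '[0,0,0,0,0,0]' --pt "0 -0.004 -0.03" --pt "0 -0.004 -0.05" --pt "0 -0.004 -0.07" --pt "0 -0.004 -0.09" --pt "0 -0.004 -0.1" --pt "0 -0.004 -0.1" --twist '[0,0,0,0,0,0]'

```text
time: 18.87
tool_pos: [0.5238, -0.2665, 0.0424]
eef_rot: [-2.012, -2.405, 0.03]
wrist_force: [0.4, -0.1, -0.5]
finger_gap: 0.0612
```

Call:
move_arm --grip '[0,0,0,0]' --pt "0 0 -0.01" --pt "0 0 -0.015" --pt "0 0 -0.02" --pt "0 0 -0.02" --twist '[0,0,0,0]'

```text
time: 19.2
tool_pos: [0.5237, -0.2664, 0.0398]
eef_rot: [-2.012, -2.405, 0.03]
wrist_force: [-0.9, 0.0, -0.9]
finger_gap: 0.0617
```

Call:
move_arm --grip '[0,0,0,0]' --pt "0 0 -0.006" --pt "0 0 -0.01" --pt "0 0 -0.01" --pt "0 0 -0.01" --twist '[0,0,0,0]'

```text
time: 19.53
tool_pos: [0.5239, -0.2665, 0.0394]
eef_rot: [-2.012, -2.405, 0.03]
wrist_force: [-1.9, 1.2, 5.2]
finger_gap: 0.061
```

Call:
move_arm --grip '[0.8,0.9,1,1,1,1]' --pt "0 0 0" --pt "0 0 0" --pt "0 0 0" --pt "0 0 0" --pt "0 0 0" --pt "0 0 0" --twist '[0,0,0,0,0,0]'

```text
time: 20.03
tool_pos: [0.5239, -0.2665, 0.0392]
eef_rot: [-2.012, -2.405, 0.03]
wrist_force: [-0.1, 0.3, 0.1]
finger_gap: 0.0854
```

```bash
python3 - <<'E'
from h import *
st();shot('wrist','w14.png')
E
```

```text
t 20.03 [ 0.5239 -0.2665  0.0392] toolY 10.16 F [-0.1  0.3  0.1] gap 0.0854 q6 -0.8 tray 0.0869 -0.4762
```

View pics/w14.png

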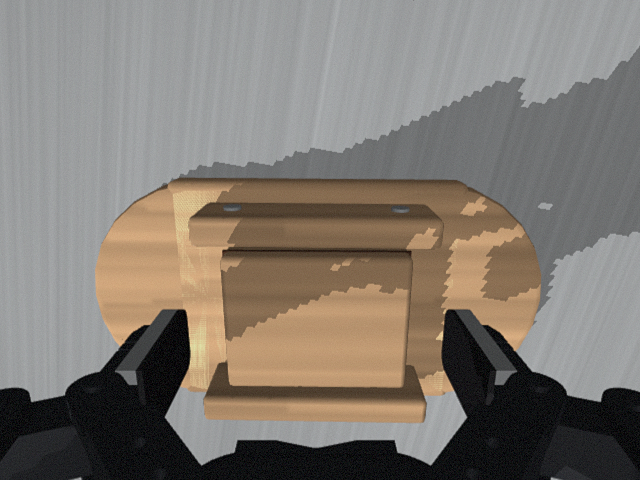

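Box lies between the cheeks, lid at (316,318), and the fingers are clear at (185,345) and (450,345). Next I raise the arm and check everything.

Call:
move_arm --grip '[1,1,1,1,1,1,1]' --pt "0 0 0.1" --pt "0 0 0.3" --pt "0 0 0.6" --pt "0 0 0.9" --pt "0 0 1" --pt "0 0 1" --pt "0 0 1" --twist '[0,0,0,0,0,0,0]'

```text
time: 20.67
tool_pos: [0.5242, -0.2667, 0.1602]
eef_rot: [-2.013, -2.407, 0.03]
wrist_force: [0.5, 1.5, -0.3]
finger_gap: 0.0853
```

```bash
python3 - <<'E'
from h import *
st();shot('wrist','w15.png');shot('scene','s15.png')
im=cv2.imread('pics/w15.png')
cv2.imwrite('pics/w15c.png',cv2.resize(im[150:350,190:450],(780,600),interpolation=cv2.INTER_CUBIC))
E
```

```text
t 20.67 [ 0.5242 -0.2667  0.1602] toolY 10.16 F [ 0.5  1.5 -0.3] gap 0.0853 q6 -0.8 tray 0.0872 -0.4763
```

View pics/w15c.png

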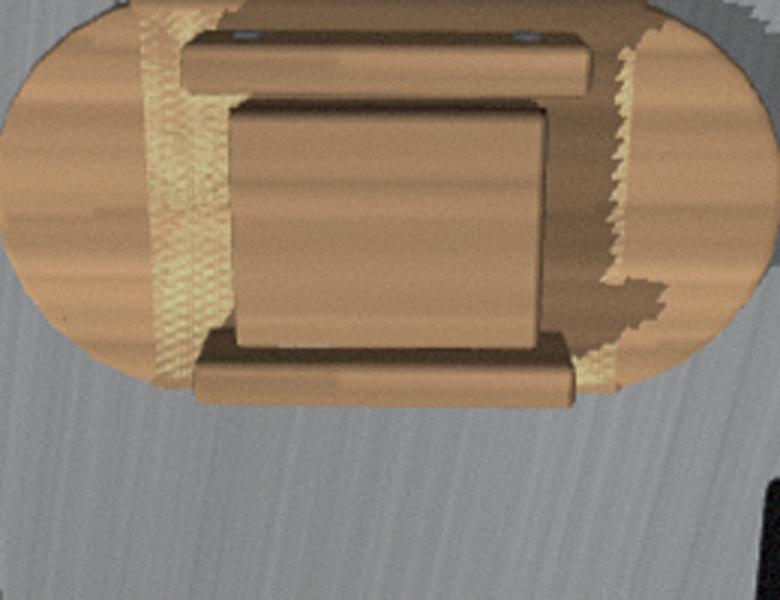

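View pics/s15.png

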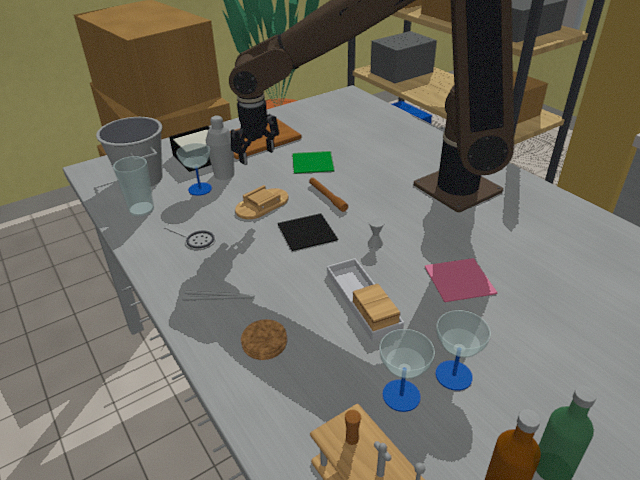

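```bash
python3 - <<'E'
from h import *
p=np.load('pics/w15.png.npy',allow_pickle=True)[0]
f=lambda u,v:(190+u/3,150+v/3)
a,b,z=.032,.025,.032
l,r=fit(p,[(a,b,z),(a,-b,z),(-a,-b,z),(-a,b,z)],[f(545,110),f(540,347),f(237,346),f(231,110)],[.522,-.265,.18])
P=[(-.04,.038,.036),(.04,.038,.036),(.04,.028,.036),(-.04,.028,.036),(-.04,-.028,.036),(.04,-.028,.036),(.04,-.038,.036),(-.04,-.038,.036)]
q,r2=fit(p,P,[f(181,47),f(589,49),f(589,96),f(181,94),f(195,365),f(574,365),f(573,405),f(196,405)],[.522,-.265,.18])
c,s=np.cos(q[2]),np.sin(q[2]);d=l[:2]-q[:2];print(c*d[0]+s*d[1],-s*d[0]+c*d[1],l[2]-q[2])
print(finish_job())
E
```

```text
0.0007222467346271878 -0.0005196326652280251 0.0021742745650065454
the job is handed in; nothing more can be done
None
```

The job was handed in with the low box flat in the rack's bay, released, at about 20.7 s on the robot's clock.

- **Moves:** I slid the two tall boxes about 33 mm along the tray with shut fingers, pushing about 27 mm above the work surface, just over the low box's lid. I then took the low box across its width, set it on the middle of the black mat and let go. Last, I took it again by its short ends, lowered it into the bay and lifted the arm clear.
- **Last checks:** A fit to the wrist picture put the box 0.7 mm along and -0.5 mm across from the bay point, with 0.002 rad of yaw. Its height in the bay was not measured separately; the contact force came at the expected height. In the scene picture both tall boxes stand in the tray, and the glasses and bar tools look unmoved.
- **What disagreed:** The calibrated fits left errors of 1–4 pixels, and the tool rose about 2 mm at each grip, which I allowed for when setting the box down. No check failed.

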